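# Fill the empty pocket of the ball display

### The job

Take the loose clear tube of three table-tennis balls from the counter and stand it upright in the empty pocket of the wooden display tray. Its wall is thin and dents easily: hold it with a light grip and lower it until it stands on the pocket's floor, neither dropping it nor pressing it down. Leave the two tubes already in the tray standing where they are.

Things in the scene. Friction and masses are not known exactly. Their poses are not given: they have to be found in the camera images.
- tube_mid (a point): The tube to move: clear thin plastic, three white balls, grey end caps; 46 mm diameter, 136 high, 35-70 g, upright on the counter. Point: its centre, 68 mm above its foot; z up. Grip it from above near its top, 40 to 50 mm above this point. It dents above 45 N from each finger or 35 N pressed down. Beside it, 35 mm clear or more, stand unwanted things up to 125 mm high: a 96 mm two-ball tube, a bottle, tape reels.
- pad_top (a point): The empty pocket, any one of three in the fixed plywood tray (80 x 270 mm, 40 mm high, walls 5 mm), with a cork pad on its floor. Point: the pocket's centre on top of the pad, where the tube's foot goes, 8 mm above the counter and 32 mm below the rim. Pocket inside: 70 mm along x (across the tray), 83 mm along y (the row of pockets, 88 mm apart); z up.
- fill_a_mid (a point): One of two tubes already in the tray, the same kind as the tube to move (46 mm diameter, 136 mm high), standing in the middle of another pocket. This point is its centre, half-way up; z runs up the tube.
- fill_b_mid (a point): The other tube already in the tray, as fill_a_mid.

How it is judged:
By the outcome, as a careful person would: the job done as asked, in the order asked, and still so for the second after the job is handed in, with the robot touching nothing.
It also fails if it takes over 42 s, if anything falls off the work surface, if the arm or the gripper's body presses on something with over 40 N, if the wrist force passes 120 N, or if a joint passes its speed limit or range.

### The arm

A 7-joint arm with a two-finger parallel gripper is mounted at the origin on the work surface. World frame = base frame: x ahead of the robot, y to its left, z up, the work surface at z = 0. Lengths are in m, angles in degrees, forces in N, time in s.
With the tool pointing down it reaches from about 0.425 to 0.875 m from the base axis. Payload 8.4 kg.
Tool frame: the origin (TCP) lies midway between the tips of the shut fingers; the grasp point (between the pads) lies 19 mm behind it; z points along the fingers, y is the line along which they close (so a half turn about z gives the same grasp; the last joint's range is limited). The gripper opens to 85 mm and grips with 20 to 120 N. Pads are 22 mm wide; open, the fingers measure 114 mm over their backs; the gripper's body (76 mm by 85 mm) begins 54 mm behind the grasp point. The pads swing forward as they close: fully open they stand 13 mm farther back than shut.
Start: joints at [-69.454, 19.091, 2.286, 83.961, -0.768, 76.965, -3.352], TCP at [0.287, 0.583, 0.231] pointing down, gripper open.
Joint ranges: [-147.57, 147.57], [-21.85, 119.76], [-74.77, 79.35], [14.55, 137.4], [-85.83, 265.84], [4.83, 119.75], [-152.11, 152.11]. Speed limits (degrees/s): [127.2, 127.2, 159.86, 159.86, 180, 180, 180].

### API

Orientations are given as [roll, pitch, yaw] about the fixed x, y, z axes, in that order (R = Rz(yaw) Ry(pitch) Rx(roll)).
In Python, from workcell import ctrl gives the robot as it stands. The module is installed in compiled form; this text tells all that it offers.
- The arm moves only by the tool play_rows, never from a script. Its argument "commands" is a list of rows, each a list of 5 numbers: the closure, from 0 (fully open) to 1 (shut), then the shift along the tool's x, y, z in mm, then the turn about the tool's z in degrees. A call has 1 to 20 rows; each row shifts and turns the commanded pose from where the row before left it, along the tool's axes as they then stand; what a row does not reach is not made up. A row lasts 1/12 s, in which the tool goes at most 41.7 mm and 7.16 degrees, less where a joint would pass 70% of its speed; a pose out of reach is approached as far as the arm can. A call with a gripper value outside its range is refused whole. The fingers move at their own pace and stop on an object; "squeeze" is the grip in N (left out, the last holds). Time passes only in rows, so rows that do not move let the fingers close. It gives the time, the measured TCP pose, the force, the opening and the grip force at its end, in the units of the state.
- ctrl.sense(): the state, without advancing time (a new reading comes with each control period).
- ctrl.read_camera(name): name is "side" or "top" or "wrist"; returns the picture (400x640x3 uint8, red, green, blue); there is no depth.
- ctrl.get_calibration(name): a dict with "fx", "fy", "cx", "cy" (pixels), "xyz" and "attitude" of the camera in the world. Camera axes: x right, y down, z forward; pixel columns grow to the right and rows downward; lengths in m; the calibration is good to about 2 mm. A picture is of the moment at which its call begins: read the wrist's pose just before it. get_calibration takes no time and is no camera call; for the wrist camera it gives the pose at the moment of the call.
- ctrl.finish_job(): hands the job in; it is judged then, once.
The state is a dict: "clock": time; "q": joint angles; "qvel": joint speeds; "tau": joint torques, N m; "tcp_pos": TCP position; "orientation": TCP orientation; "wrist_force": force on the tool from outside, world axes, zero at the start; "torque": the same for the moment, N m; "grip_width": finger opening in m; "finger_force": force on a finger pad.
Only numpy, scipy, OpenCV 4.12 (cv2) and the standard library are available. Lean on these libraries where they do the work, as an engineer would, in place of code of your own. Each camera call takes 0.05 s, during which the arm holds its last target. There are 200 camera calls.

## Working session

There is one attempt and no reset: what is moved stays moved. The work goes in short steps, Python scripts to look and compute and a tool call to move; the robot and the scene stay as the last step left them, time stands still between calls to the robot, and variables do not carry over. Pictures are saved under pics/ and viewed, at most 10 in all, crops included, and the job is handed in when it is done.

Besides the shell and the picture viewer there is one more tool, called after "Emit:" by a JSON object that holds its "name" and its "arguments", one argument or row to a line. play_rows: Moves the arm, as the interface text tells. Its arguments: {"type":"object","properties":{"commands":{"type":"array","items":{"type":"array","items":{"type":"number"}}},"squeeze":{"type":"number"}},"required":["commands"]}

```bash
mkdir -p pics; cat > h.py <<'E'
import numpy as np, cv2
from workcell import ctrl
from scipy.spatial.transform import Rotation as R
def snap(n,f):
    c=ctrl.get_calibration(n); im=ctrl.read_camera(n); cv2.imwrite('pics/'+f,im[:,:,::-1]); return im,c
def ray(c,u,v):
    a=np.array(c['attitude'],float)
    M=a if a.shape==(3,3) else R.from_euler('xyz',a,degrees=True).as_matrix()
    return np.array(c['xyz']),M@np.array([(u-c['cx'])/c['fx'],(v-c['cy'])/c['fy'],1])
def atz(c,u,v,z):
    o,d=ray(c,u,v); return o+d*(z-o[2])/d[2]
E
python3 - <<'E'
from h import *
print(ctrl.sense())
for n in('top','side'):
    im,c=snap(n,n+'1.png'); print(n,c)
E
```

```text
{'clock': 0.0, 'q': array([-69.4522596 ,  19.13189493,   2.2854208 ,  84.01274064,
        -0.76952059,  76.96518753,  -3.35255616]), 'qvel': array([-0.06642756,  0.02001218, -0.03068759, -0.02216713,  0.06583077,
       -0.01181298,  0.04187647]), 'tau': array([ 4.22451685e-04, -6.58562422e+01,  1.36577189e+00, -4.05557942e+01,
        1.67450536e-02,  1.27872892e-02,  1.41947680e-05]), 'tcp_pos': array([0.28711696, 0.58262763, 0.23040555]), 'orientation': array([-1.79905561e+02,  4.98280052e-03,  1.53765589e+02]), 'wrist_force': array([ 0.05315223, -0.53740588,  0.49810307]), 'torque': array([-0.01989871,  0.03292106, -0.00912111]), 'finger_force': 0.0, 'grip_width': 0.08539825675036938}
top {'fx': 481.2817730557348, 'fy': 481.2817730557348, 'cx': 324.4492940358238, 'cy': 194.0299336964598, 'xyz': array([0.45405019, 0.01728951, 0.98620064]), 'attitude': array([-174.28326907,    0.55132524,  -91.12819888])}
side {'fx': 415.8488098290488, 'fy': 415.8488098290488, 'cx': 317.2463776966391, 'cy': 198.30510971457505, 'xyz': array([0.17218704, 0.46996729, 0.5528509 ]), 'attitude': array([-129.08813172,   -1.3322786 , -139.46439296])}
```

View pics/top1.png

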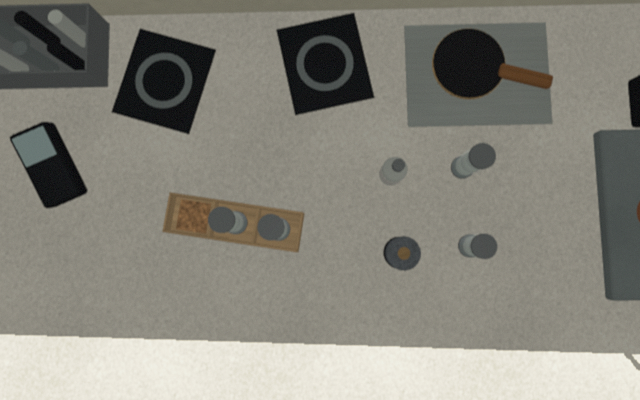

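View pics/side1.png

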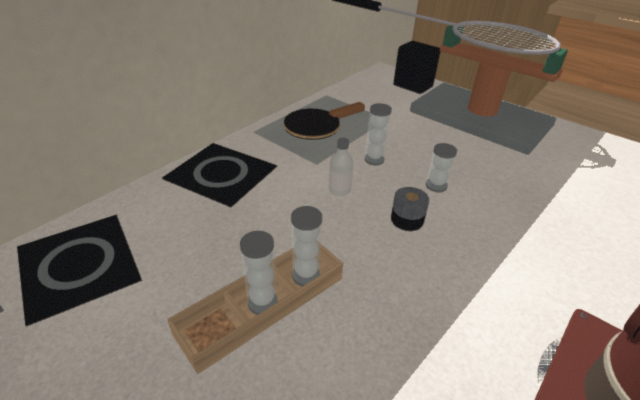

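The top view shows the three-ball tube with its cap at about (482,156), a two-ball tube at (483,246), a bottle at (393,170) and a reel at (402,253). The empty pocket is the tray's left one, at about (193,217). In the side view the tube's cap is at (380,110) and its foot at (375,160), and the cork pad is at (212,330).

```bash
python3 - <<'E'
from h import *
a=cv2.imread('pics/top1.png')
x=cv2.resize(a[185:260,155:315],None,fx=5,fy=5,interpolation=cv2.INTER_CUBIC) 
y=cv2.resize(a[135:185,440:505],None,fx=4,fy=4,interpolation=cv2.INTER_CUBIC)
b=np.zeros((585,800,3),np.uint8); b[:375]=x; b[380:580,:260]=y
s=cv2.imread('pics/side1.png')
z=cv2.resize(s[98:172,350:410],None,fx=2.7,fy=2.7,interpolation=cv2.INTER_CUBIC); b[380:380+z.shape[0],300:300+z.shape[1]]=z
z=cv2.resize(s[290:375,160:260],None,fx=2.4,fy=2.4,interpolation=cv2.INTER_CUBIC);b[380:380+z.shape[0],500:500+z.shape[1]]=z
cv2.imwrite('pics/crop1.png',b)
E
```

```text
(no output)
```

View pics/crop1.png

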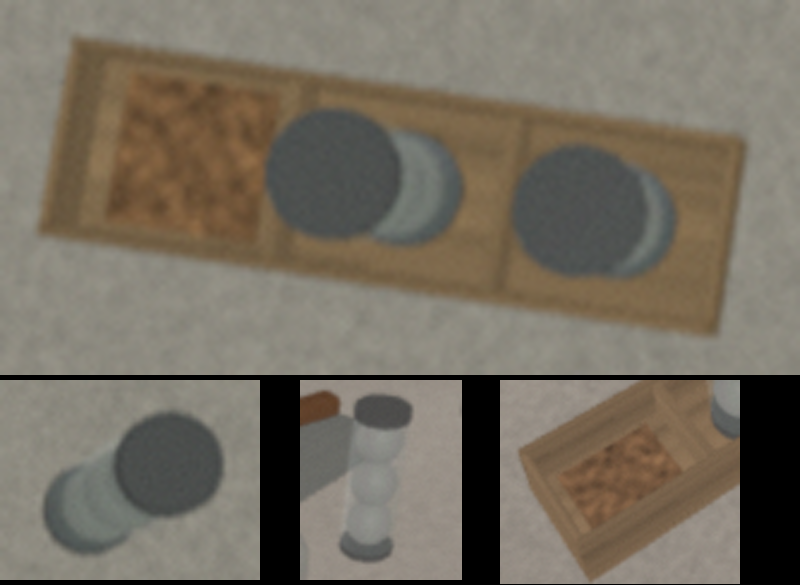

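The crop shows the tray's rim corners at (75,37), (745,135), (718,335) and (40,235). The cork centre is near (192,157), the fill caps are at (333,173) and (580,210), and the target's cap is at (169,84) within its inset.

```bash
python3 - <<'E'
from h import *
np.set_printoptions(precision=4,suppress=True)
c=ctrl.get_calibration('top'); s=ctrl.get_calibration('side')
f=lambda X,Y:(155+(X+.5)/5-.5,185+(Y+.5)/5-.5)
K=np.array([atz(c,*f(*p),.04) for p in [(75,37),(745,135),(718,335),(40,235)]])
print(K, 'sides',[np.linalg.norm(K[i]-K[i-1]) for i in range(4)])
ctr=K.mean(0); d=(K[0]+K[3]-K[1]-K[2])/2; d/=np.linalg.norm(d); print('ctr',ctr,'yaw of row',np.degrees(np.arctan2(d[1],d[0])),'pocket',ctr+.088*d)
print('cork',atz(c,*f(192,157),.008)); 
A=atz(c,*f(333,173),.144);B=atz(c,*f(580,210),.144);print('fills',A,B,np.linalg.norm(A-B),'2A-B',2*A-B)
print('cork side',atz(s,160+(620-500)/2.4,290+(478-380)/2.4,.008))
print('tube top',atz(c,482.1,156,.136),'foot',atz(c,461.7,167,0))
print('side tube top',atz(s,380.9,108.5,.136), 'foot',atz(s,374.5,160,0))
for n,p,z in(('bottle',(399,164),.125),('two',(484,246),.096),('reel',(403,253),.05)): print(n,atz(c,*p,z))
E
```

```text
[[0.5593 0.3315 0.04  ]
 [0.515  0.0663 0.04  ]
 [0.437  0.078  0.04  ]
 [0.4813 0.3443 0.04  ]] sides [np.float64(0.07911245820265168), np.float64(0.26885881321213334), np.float64(0.07890483252384245), np.float64(0.2699166573083199)]
ctr [0.4981 0.205  0.04  ] yaw of row 80.53717399280058 pocket [0.5126 0.2918 0.04  ]
cork [0.5127 0.2936 0.008 ]
fills [0.4979 0.2056 0.144 ] [0.4832 0.119  0.144 ] 0.08781395442247115 2A-B [0.5126 0.2922 0.144 ]
cork side [0.514  0.2955 0.008 ]
tube top [ 0.6017 -0.2587  0.136 ] foot [ 0.6032 -0.2597 -0.    ]
side tube top [ 0.5974 -0.2561  0.136 ] foot [ 0.5977 -0.2583  0.    ]
bottle [ 0.5922 -0.1119  0.125 ]
two [ 0.4415 -0.2665  0.096 ]
reel [ 0.4305 -0.1247  0.05  ]
```

Emit:
{"name": "play_rows", "arguments": {
  "commands": [
    [0, 0, 0, 0, 2.5],
    [0, 0, 0, 0, 5],
    [0, 0, 0, 0, 5.5],
    [0, 0, 0, 0, 5.5],
    [0, 0, 0, 0, 5.5],
    [0, 0, 0, 0, 5.5],
    [0, 0, 0, 0, 5.5],
    [0, 0, 0, 0, 5.5],
    [0, 0, 0, 0, 5.5],
    [0, 0, 0, 0, 5.5],
    [0, 0, 0, 0, 5.5],
    [0, 0, 0, 0, 5.5],
    [0, 0, 0, 0, 5.5],
    [0, 0, 0, 0, 3.3],
    [0, 0, 0, 0, 2],
    [0, 0, 0, 0, 0]
  ],
  "squeeze": 20
}}

```text
clock: 1.43
tcp_pos: [0.2871, 0.5829, 0.2308]
orientation: [-180.0, 0.1, 80.4]
wrist_force: [-0.1, -0.1, 0.2]
grip_width: 0.0856
finger_force: 0.0
```

Emit:
{"name": "play_rows", "arguments": {
  "commands": [
    [0, -10, 6, 0, 0],
    [0, -20, 11.5, 0, 0],
    [0, -20, 11.5, 0, 0],
    [0, -20, 11.5, 0, 0],
    [0, -20, 11.5, 0, 0],
    [0, -20, 11.5, 0, 0],
    [0, -20, 11.5, 0, 0],
    [0, -20, 11.5, 0, 0],
    [0, -20, 11.5, 0, 0],
    [0, -20, 11.5, 0, 0],
    [0, -20, 11.5, 0, 0],
    [0, -20, 11.5, 0, 0],
    [0, -20, 11.5, 0, 0],
    [0, -20, 11.5, 0, 0],
    [0, -20, 11.5, 0, 0],
    [0, -20, 11.5, 0, 0],
    [0, -20, 11.5, 0, 0],
    [0, -20, 11.5, 0, 0],
    [0, -20, 11.5, 0, 0],
    [0, -20, 11.5, 0, 0]
  ]
}}

```text
clock: 3.1
tcp_pos: [0.444, 0.1592, 0.2312]
orientation: [-180.0, -0.0, 80.5]
wrist_force: [0.8, 0.6, -0.2]
grip_width: 0.0854
finger_force: 0.0
```

Emit:
{"name": "play_rows", "arguments": {
  "commands": [
    [0, -20, 11.5, 0, 0],
    [0, -20, 11.5, 0, 0],
    [0, -20, 11.5, 0, 0],
    [0, -20, 11.5, 0, 0],
    [0, -20, 11.5, 0, 0],
    [0, -20, 11.5, 0, 0],
    [0, -20, 11.5, 0, 0],
    [0, -20, 11.5, 0, 0],
    [0, -20, 11.5, 0, 0],
    [0, -20, 11.5, 0, 0],
    [0, -20, 11.5, 0, 0],
    [0, -20, 11.5, 0, 0],
    [0, -20, 11.5, 0, 0],
    [0, -20, 11.5, 0, 0],
    [0, -20, 11.5, 0, 0],
    [0, -20, 11.5, 0, 0],
    [0, -20, 11.5, 0, 0],
    [0, -10, 6, 0, 0],
    [0, -5, 3, 0, 0],
    [0, 0, 0, 0, 0]
  ]
}}

```text
clock: 4.77
tcp_pos: [0.5862, -0.2245, 0.2311]
orientation: [-180.0, 0.0, 80.4]
wrist_force: [-0.7, -0.0, -0.4]
grip_width: 0.0849
finger_force: 0.0
```

```bash
python3 - <<'E'
from h import *
s=ctrl.sense(); print(s['tcp_pos'],s['orientation'],s['q'])
im,c=snap('wrist','w1.png'); print(c)
E
```

```text
[ 0.5861927  -0.22452947  0.23106736] [-1.79967873e+02  3.36405597e-02  8.03724186e+01] [-21.10745872  21.5443748   49.76538028  89.15963722 -16.67135101
  77.10173893  20.80402871]
{'fx': 283.7059067378719, 'fy': 283.7059067378719, 'cx': 320.07874261959074, 'cy': 196.57599464051637, 'xyz': array([ 0.59845415, -0.14872003,  0.37383641]), 'attitude': array([ 1.62574206e+02,  9.68912077e-02, -9.61780683e+00])}
```

View pics/w1.png

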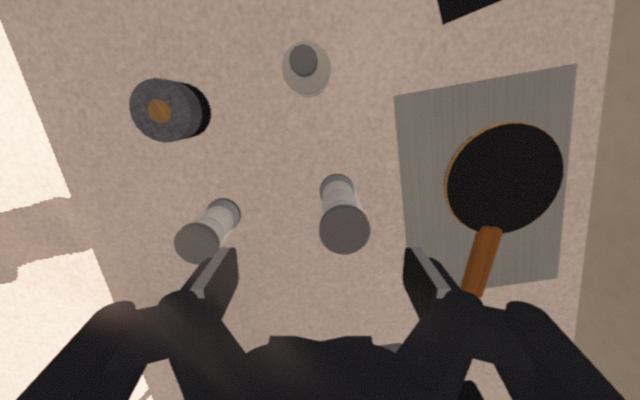

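The wrist view shows the three-ball tube with its cap at (344.5,228.5), still short of the fingers. The two-ball tube is at (197,241).

```bash
python3 - <<'E'
from h import *
c=ctrl.get_calibration('wrist'); p=atz(c,344.5,228.5,.136); q=atz(c,337,189,0.)
print(p,q)
y=np.radians(80.4)
for t in(p,q,np.array([.601,-.2585,0])):
    d=t-ctrl.sense()['tcp_pos']; print(1000*(d@[np.cos(y),np.sin(y),0]),1000*(d@[np.sin(y),-np.cos(y),0]))
E
```

```text
[ 0.6026158  -0.25462081  0.136     ] [ 0.60309504 -0.2559681   0.        ]
-28.264089563792982 21.276026269204067
-29.51258390186897 21.97323991177406
-32.35841857231214 20.329777470793303
```

Emit:
{"name": "play_rows", "arguments": {
  "commands": [
    [0, -10, 7, 0, 0],
    [0, -10, 7, 0, 0],
    [0, -7, 5, 0, 0],
    [0, -3.5, 2, 0, 0],
    [0, 0, 0, 5, 0],
    [0, 0, 0, 12, 0],
    [0, 0, 0, 15, 0],
    [0, 0, 0, 15, 0],
    [0, 0, 0, 15, 0],
    [0, 0, 0, 15, 0],
    [0, 0, 0, 15, 0],
    [0, 0, 0, 15, 0],
    [0, 0, 0, 14, 0],
    [0, 0, 0, 10, 0],
    [0, 0, 0, 7, 0],
    [0, 0, 0, 3, 0],
    [0, 0, 0, 0, 0],
    [0, 0, 0, 0, 0]
  ]
}}

```text
clock: 6.32
tcp_pos: [0.6029, -0.2565, 0.0908]
orientation: [180.0, 0.0, 80.5]
wrist_force: [0.1, -0.0, 0.2]
grip_width: 0.0853
finger_force: 0.0
```

```bash
python3 - <<'E'
from h import *
print(ctrl.sense()['tcp_pos'])
im,c=snap('wrist','w2.png')
E
```

```text
[ 0.60291701 -0.2564637   0.09080906]
```

View pics/w2.png

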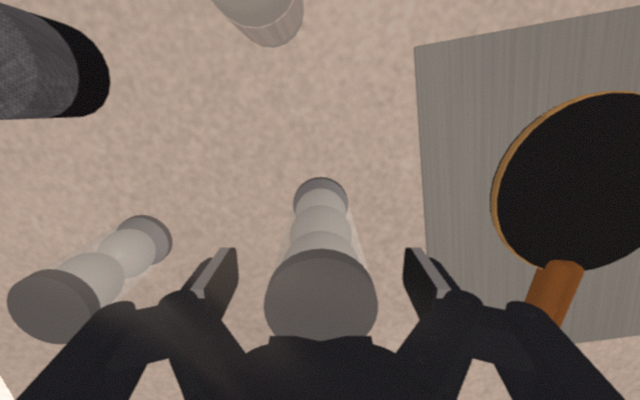

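The cap sits midway between the fingers, at about (321,300), with the pads at columns 235 and 405.

```bash
python3 - <<'E'
from h import *
c=ctrl.get_calibration('wrist')
print(atz(c,321,300,.136),atz(c,321,248,.136),atz(c,265,297,.136),atz(c,377,297,.136), atz(c,320.5,178,.0))
E
```

```text
[ 0.60291891 -0.25470101  0.136     ] [ 0.6067998  -0.23144108  0.136     ] [ 0.58070026 -0.24950899  0.136     ] [ 0.62561213 -0.25704562  0.136     ] [ 0.60588519 -0.23687114  0.        ]
```

Emit:
{"name": "play_rows", "arguments": {
  "commands": [
    [0.2, 0, 0, 0, 0],
    [0.3, 0, 0, 0, 0],
    [0.4, 0, 0, 0, 0],
    [0.5, 0, 0, 0, 0],
    [0.6, 0, 0, 0, 0],
    [0.6, 0, 0, 0, 0],
    [0.6, 0, 0, 0, 0],
    [0.6, 0, 0, 0, 0],
    [0.6, 0, 0, 0, 0]
  ],
  "squeeze": 22
}}

```text
clock: 7.12
tcp_pos: [0.6029, -0.2564, 0.0907]
orientation: [180.0, 0.0, 80.5]
wrist_force: [-0.4, -0.5, 5.2]
grip_width: 0.0454
finger_force: 22.7
```

Emit:
{"name": "play_rows", "arguments": {
  "commands": [
    [0.6, 0, 0, -2, 0],
    [0.6, 0, 0, -4, 0],
    [0.6, 0, 0, -8, 0],
    [0.6, 0, 0, -12, 0],
    [0.6, 0, 0, -16, 0],
    [0.6, 0, 0, -16, 0],
    [0.6, 0, 0, -16, 0],
    [0.6, 0, 0, -16, 0],
    [0.6, 0, 0, -16, 0],
    [0.6, 0, 0, -16, 0],
    [0.6, 0, 0, -16, 0],
    [0.6, 0, 0, -16, 0],
    [0.6, 0, 0, -16, 0],
    [0.6, 0, 0, -12, 0],
    [0.6, 0, 0, -8, 0],
    [0.6, 0, 0, -4, 0],
    [0.6, 0, 0, -2, 0],
    [0.6, 0, 0, 0, 0]
  ]
}}

```text
clock: 8.62
tcp_pos: [0.6026, -0.2562, 0.2862]
orientation: [-180.0, 0.0, 80.5]
wrist_force: [-0.0, -0.0, -1.5]
grip_width: 0.0456
finger_force: 22.7
```

Emit:
{"name": "play_rows", "arguments": {
  "commands": [
    [0.6, 4, -1.4, 0, 0],
    [0.6, 8, -2.7, 0, 0],
    [0.6, 12, -4.1, 0, 0],
    [0.6, 16, -5.4, 0, 0],
    [0.6, 20, -6.8, 0, 0],
    [0.6, 20, -6.8, 0, 0],
    [0.6, 20, -6.8, 0, 0],
    [0.6, 20, -6.8, 0, 0],
    [0.6, 20, -6.8, 0, 0],
    [0.6, 20, -6.8, 0, 0],
    [0.6, 20, -6.8, 0, 0],
    [0.6, 20, -6.8, 0, 0],
    [0.6, 20, -6.8, 0, 0],
    [0.6, 20, -6.8, 0, 0],
    [0.6, 20, -6.8, 0, 0],
    [0.6, 20, -6.8, 0, 0],
    [0.6, 20, -6.8, 0, 0],
    [0.6, 20, -6.8, 0, 0],
    [0.6, 20, -6.8, 0, 0],
    [0.6, 20, -6.8, 0, 0]
  ]
}}

```text
clock: 10.28
tcp_pos: [0.5405, 0.1207, 0.2858]
orientation: [-180.0, 0.0, 80.5]
wrist_force: [0.4, -0.1, -0.4]
grip_width: 0.0455
finger_force: 22.7
```

Emit:
{"name": "play_rows", "arguments": {
  "commands": [
    [0.6, 20, -6.8, 0, 0],
    [0.6, 20, -6.8, 0, 0],
    [0.6, 20, -6.8, 0, 0],
    [0.6, 20, -6.8, 0, 0],
    [0.6, 20, -6.8, 0, 0],
    [0.6, 17, -5.8, 0, 0],
    [0.6, 15, -5.1, 0, 0],
    [0.6, 12, -4.1, 0, 0],
    [0.6, 10, -3.4, 0, 0],
    [0.6, 7, -2.4, 0, 0],
    [0.6, 4, -1.4, 0, 0],
    [0.6, 1, -0.3, 0, 0],
    [0.6, 0, 0, 0, 0],
    [0.6, 0, 0, 0, 0]
  ]
}}

```text
clock: 11.45
tcp_pos: [0.5137, 0.2912, 0.2864]
orientation: [180.0, 0.0, 80.4]
wrist_force: [0.1, 0.3, -0.8]
grip_width: 0.0452
finger_force: 22.7
```

```bash
python3 - <<'E'
from h import *
s=ctrl.sense();print(s['tcp_pos'],s['orientation'],s['finger_force'])
a,c=snap('top','t2.png'); b,c=snap('side','s2.png'); w,c=snap('wrist','w3.png'); print(c)
o=np.zeros((600,800,3),np.uint8)
o[:300,:400]=cv2.resize(a[150:285,130:310],(400,300)); o[:400,400:]=b[0:400,60:460]; o[310:560,:400]=cv2.resize(w,(400,250))
cv2.imwrite('pics/m2.png',o[:,:,::-1])
E
```

```text
[0.51370189 0.29115653 0.28641312] [1.79988317e+02 8.73187603e-03 8.03941233e+01] 22.675520181655884
{'fx': 283.7059067378719, 'fy': 283.7059067378719, 'cx': 320.07874261959074, 'cy': 196.57599464051637, 'xyz': array([0.52578866, 0.36696889, 0.42926984]), 'attitude': array([ 1.62606381e+02,  5.42686420e-02, -9.59552728e+00])}
```

View pics/m2.png

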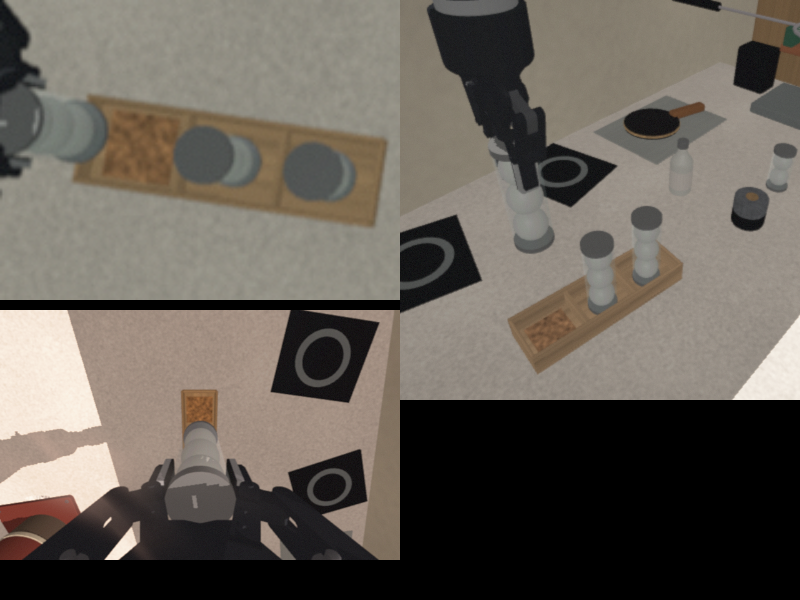

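The tube hangs straight and is lined up with the pocket. Its foot is about 196 mm above the counter.

Emit:
{"name": "play_rows", "arguments": {
  "commands": [
    [0.6, 0.8, -1, 3, 0],
    [0.6, 0, 0, 8, 0],
    [0.6, 0, 0, 12, 0],
    [0.6, 0, 0, 14, 0],
    [0.6, 0, 0, 14, 0],
    [0.6, 0, 0, 14, 0],
    [0.6, 0, 0, 14, 0],
    [0.6, 0, 0, 14, 0],
    [0.6, 0, 0, 12, 0],
    [0.6, 0, 0, 10, 0],
    [0.6, 0, 0, 8, 0],
    [0.6, 0, 0, 6, 0],
    [0.6, 0, 0, 4, 0],
    [0.6, 0, 0, 2, 0],
    [0.6, 0, 0, 0, 0],
    [0.6, 0, 0, 0, 0]
  ]
}}

```text
clock: 12.93
tcp_pos: [0.5127, 0.2932, 0.1517]
orientation: [180.0, -0.0, 80.5]
wrist_force: [0.3, 0.0, 0.0]
grip_width: 0.0455
finger_force: 22.7
```

```bash
python3 - <<'E'
from h import *
s=ctrl.sense();print(s['tcp_pos'],s['finger_force'],s['wrist_force'])
a,c=snap('top','t3.png'); b,c=snap('side','s3.png')
o=np.zeros((600,800,3),np.uint8)
o[:300,:400]=cv2.resize(a[150:285,130:310],(400,300)); o[:600,400:]=cv2.resize(b[160:400,130:290],(400,600))
cv2.imwrite('pics/m3.png',o[:,:,::-1])
E
```

```text
[0.51269827 0.2932047  0.151718  ] 22.675547003746033 [0.32276439 0.00504014 0.02068733]
```

View pics/m3.png

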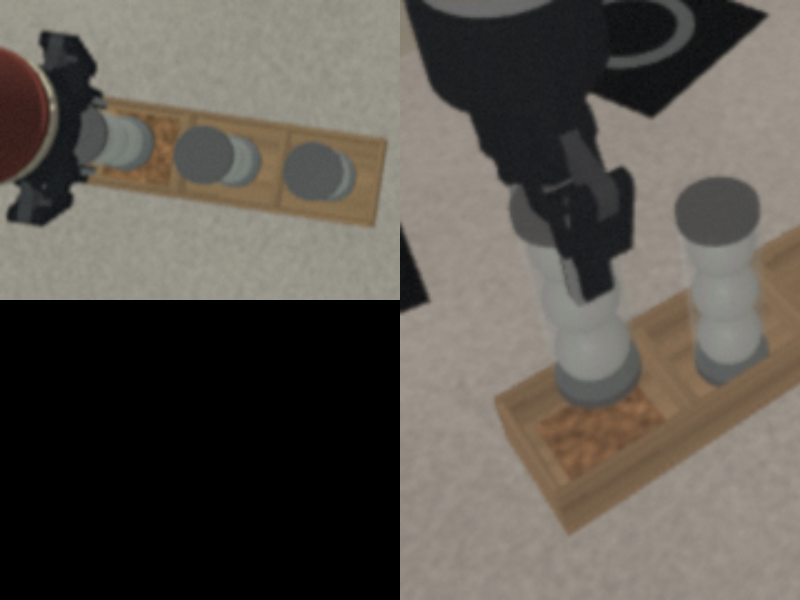

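The tube is centred over the pocket, with its foot about 53 mm above the pad.

Emit:
{"name": "play_rows", "arguments": {
  "commands": [
    [0.6, 0, 0, 3, 0],
    [0.6, 0, 0, 6, 0],
    [0.6, 0, 0, 8, 0],
    [0.6, 0, 0, 8, 0],
    [0.6, 0, 0, 8, 0],
    [0.6, 0, 0, 6, 0],
    [0.6, 0, 0, 4, 0],
    [0.6, 0, 0, 3, 0],
    [0.6, 0, 0, 2, 0],
    [0.6, 0, 0, 1, 0],
    [0.6, 0, 0, 0, 0],
    [0.6, 0, 0, 0, 0]
  ]
}}

```text
clock: 14.03
tcp_pos: [0.5127, 0.2931, 0.1026]
orientation: [180.0, -0.0, 80.5]
wrist_force: [0.8, -0.1, -0.2]
grip_width: 0.0453
finger_force: 22.7
```

Emit:
{"name": "play_rows", "arguments": {
  "commands": [
    [0.6, 0, 0, 0.5, 0],
    [0.6, 0, 0, 0.5, 0],
    [0.6, 0, 0, 0.5, 0],
    [0.6, 0, 0, 0.5, 0],
    [0.6, 0, 0, 0, 0]
  ]
}}

```text
clock: 14.45
tcp_pos: [0.5124, 0.293, 0.1002]
orientation: [-180.0, 0.0, 80.5]
wrist_force: [-1.0, -0.1, -1.9]
grip_width: 0.0455
finger_force: 22.7
```

Emit:
{"name": "play_rows", "arguments": {
  "commands": [
    [0.6, 0, 0, 0.5, 0],
    [0.6, 0, 0, 0.5, 0],
    [0.6, 0, 0, 0, 0],
    [0.6, 0, 0, 0, 0]
  ]
}}

```text
clock: 14.78
tcp_pos: [0.5125, 0.293, 0.0993]
orientation: [-180.0, 0.0, 80.5]
wrist_force: [-0.3, -0.1, 0.6]
grip_width: 0.0453
finger_force: 22.7
```

Emit:
{"name": "play_rows", "arguments": {
  "commands": [
    [0.6, 0, 0, 0.4, 0],
    [0.6, 0, 0, 0, 0],
    [0.6, 0, 0, 0, 0]
  ]
}}

```text
clock: 15.03
tcp_pos: [0.5125, 0.293, 0.0989]
orientation: [-180.0, 0.0, 80.5]
wrist_force: [0.4, -0.1, 0.2]
grip_width: 0.0457
finger_force: 22.7
```

Emit:
{"name": "play_rows", "arguments": {
  "commands": [
    [0.6, 0, 0, 0.4, 0],
    [0.6, 0, 0, 0, 0],
    [0.6, 0, 0, 0, 0]
  ]
}}

```text
clock: 15.28
tcp_pos: [0.5125, 0.2931, 0.0987]
orientation: [180.0, -0.0, 80.5]
wrist_force: [0.2, 0.2, 2.0]
grip_width: 0.0456
finger_force: 22.8
```

Emit:
{"name": "play_rows", "arguments": {
  "commands": [
    [0.6, 0, 0, 0.4, 0],
    [0.6, 0, 0, 0, 0],
    [0.6, 0, 0, 0, 0]
  ]
}}

```text
clock: 15.53
tcp_pos: [0.5126, 0.2931, 0.0986]
orientation: [180.0, -0.0, 80.5]
wrist_force: [-1.5, -1.6, 5.1]
grip_width: 0.0454
finger_force: 23.1
```

The force has risen to 5 N and the height has stopped changing, so the tube is standing on the pad. I'll open the fingers gently.

Emit:
{"name": "play_rows", "arguments": {
  "commands": [
    [0.45, 0, 0, 0, 0],
    [0.4, 0, 0, 0, 0],
    [0.35, 0, 0, 0, 0],
    [0.3, 0, 0, 0, 0],
    [0.2, 0, 0, 0, 0],
    [0.1, 0, 0, 0, 0],
    [0, 0, 0, 0, 0],
    [0, 0, 0, 0, 0],
    [0, 0, 0, 0, 0],
    [0, 0, 0, 0, 0]
  ]
}}

```text
clock: 16.37
tcp_pos: [0.5125, 0.2931, 0.0981]
orientation: [-180.0, 0.0, 80.5]
wrist_force: [-0.2, -0.1, -0.6]
grip_width: 0.0856
finger_force: 0.0
```

```bash
python3 - <<'E'
from h import *
s=ctrl.sense();print(s['tcp_pos'],s['grip_width'],s['wrist_force'])
a,c=snap('wrist','w4.png'); b,_=snap('side','s4.png')
o=np.zeros((600,800,3),np.uint8)
o[:250,:400]=cv2.resize(a,(400,250)); o[:600,400:]=cv2.resize(b[160:400,130:290],(400,600))
cv2.imwrite('pics/m4.png',o[:,:,::-1])
E
```

```text
[0.51246451 0.29306879 0.09812194] 0.08560267358402561 [-0.2203075  -0.06816038 -0.62215944]
```

View pics/m4.png

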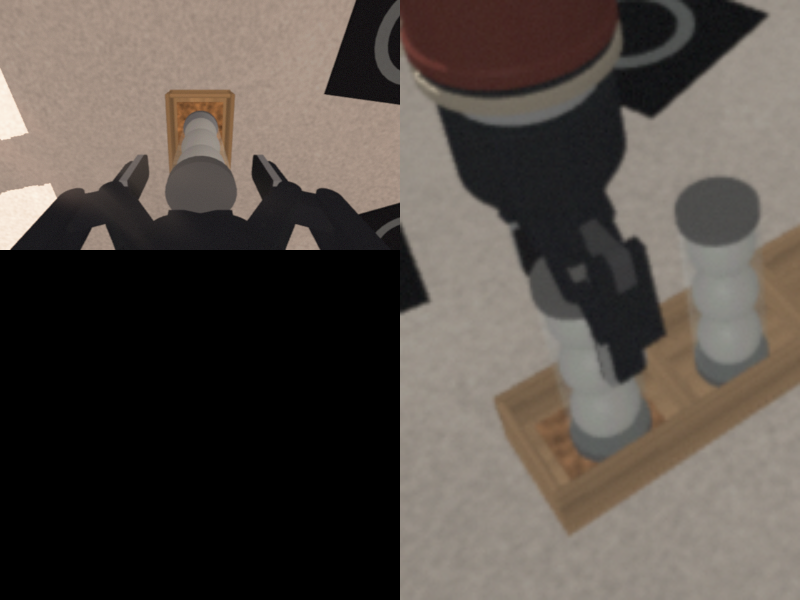

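The fingers are open and clear, and the tube stands upright in the pocket. I'll back off straight up.

Emit:
{"name": "play_rows", "arguments": {
  "commands": [
    [0, 0, 0, -3, 0],
    [0, 0, 0, -6, 0],
    [0, 0, 0, -10, 0],
    [0, 0, 0, -14, 0],
    [0, 0, 0, -14, 0],
    [0, 0, 0, -14, 0],
    [0, 0, 0, -14, 0],
    [0, 0, 0, -14, 0],
    [0, 0, 0, -14, 0],
    [0, 0, 0, -14, 0],
    [0, 0, 0, -14, 0],
    [0, 0, 0, -14, 0],
    [0, 0, 0, -10, 0],
    [0, 0, 0, -5, 0],
    [0, 0, 0, 0, 0],
    [0, 0, 0, 0, 0]
  ]
}}

```text
clock: 17.8
tcp_pos: [0.5124, 0.293, 0.258]
orientation: [-180.0, -0.0, 80.5]
wrist_force: [0.2, 0.0, -0.9]
grip_width: 0.085
finger_force: 0.0
```

```bash
python3 - <<'E'
from h import *
b,_=snap('side','s5.png'); cv2.imwrite('pics/m5.png',b[100:400,100:500,::-1])
E
```

```text
(no output)
```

View pics/m5.png

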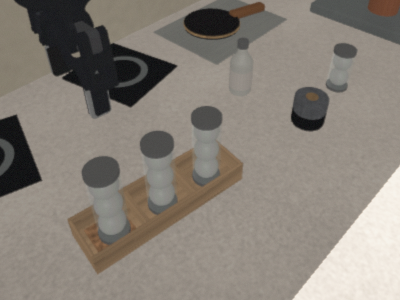

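All three tubes stand upright in the tray and the gripper is clear of them.

```bash
python3 -c "
from workcell import ctrl
print(ctrl.finish_job())"
```

```text
the job is handed in; nothing more can be done
None
```

The three-ball tube now stands upright on the cork pad in the empty pocket, the two tubes already in the tray stand where they were, and the job was handed in at about 18 s; the grip stayed near 23 N and the last wrist reading while lowering was about 5 N.

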